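# Set the analyser screen and hover the probe over the shield can

### The job

Take a leakage reading on the circuit board: first raise the analyser's stiff-hinged screen by its pull tab until it stands about 60 degrees open, and leave it there. Then take the wireless probe out of its stand, carry it over the parts and finish still holding it in the gripper, upright and motionless, its rectangular face hovering about 8 mm above the flat metal shield can, centred and with its long side along the can's long side. Never touch the board or anything on it, and leave everything else on the bench where it is.

Things in the scene. Friction and masses are not known exactly. Their poses are not given: they have to be found in the camera images.
- screen (a joint): opening angle of the analyser's screen in rad: 0 = shut flat on the analyser, 1.05 = 60 degrees open, limit 1.9. The hinge is stiff: the screen stays where it is left; lifting it at the tab takes about 4 to 6 N. At the start it stands a little open (0.2 to 0.5)
- screen_hinge (a point): middle of the screen's hinge line, at the far edge of the analyser (grey box 210 deep, 220 wide, 44 tall, fixed), 57 mm above the bench. Its x axis points level from the tab's side back to the hinge, y along the hinge line, z up; the screen opens upward about +y (the tab end rises)
- screen_handle (a point): middle of the free part of the white pull tab, 230 mm from the hinge line in the plane of the screen. The screen is a grey panel 196 x 220 x 12; the tab is 24 wide (along the hinge direction, y) and 10 thick, and sticks out 49 mm beyond the screen's free edge, to 247 mm from the hinge; this point is 32 mm outside the edge. It can be pinched by its two sides from above and will turn between the fingers as the screen rises. Axes turn with the screen
- board: circuit board on an aluminium carrier, fixed, 180 (x) x 140 (y), surface 14 mm above the bench; origin at the centre of the underside. Besides the shield can it carries parts up to 46 mm tall: a finned heat sink, two black capacitors, a copper inductor, a terminal strip
- shield_top (a point): centre of the top face of the shield can, a flat plain steel rectangle 44 (x) x 24 (y) on the board, its top 20 mm above the bench; x along its long side, z up. The nearest taller parts are 18 to 20 mm from the can's edges
- stand: probe stand, fixed: dark plate 85 x 70 x 10 with an aluminium pocket on it (inside 46 x 26, rim 32 mm above the bench) in which the probe's foot stands loosely; origin at the centre of the underside. The stand and the board may change places
- probe_handle (a point): centre of the probe's handle, where to grip it, 95 mm above the probe's face. The probe is loose and stands upright, 130 tall, 0.10 to 0.19 kg: a white rectangular foot 40 (x) x 20 (y) x 14, a white round neck 13 across, and a grey handle 30 (x) x 22 (y) x 70 tall (60 to 130 mm above the face). x along the foot's long side, z up; grip across y
- probe_face (a point): centre of the probe's flat lower face (underside of the white foot, 40 x 20); in the stand it rests 10 mm above the bench
- parts_box: loose bystander: clear open parts box with three compartments, 190 x 55 x 75 tall, long side about along x; stands between the board and the probe stand; origin at the underside's centre
- screwdriver: loose bystander: screwdriver lying near the robot, about 200 long
- cup: loose bystander: small white cup, 60 across, 42 tall, near the robot; origin at the underside's centre
- meter: loose bystander: black hand multimeter lying flat, 160 x 78 x 40; origin at the underside's centre
- breadboard: loose bystander: white breadboard lying flat, 165 x 55 x 10; origin at the underside's centre
- jar: loose bystander: small jar, 50 across, 60 tall; origin at the underside's centre
Mind the look-alikes: they are no part of the job. Leave any blue look-alike of the part that bears probe_handle alone. What is shaped like the board but green is not meant.

How it is judged:
On the way, in this order (a step that is already met when the one before it is completed fails the run):
1. the screen stands 60 degrees open, within 8 degrees, and the fingers have let go of it (value of joint screen between 0.907 and 1.187 rad and contact force between the fingers and screen below 0.2 N), for 0.2 s.
2. the probe is out of its stand, held in the fingers, its face above 60 mm (height (world z) of probe_face above 0.06 m and contact force between the fingers and probe above 0.5 N), for 0.2 s.
At the end, for the whole second after the job is handed in: The screen is 52 to 68 degrees open; the probe is held by the fingers alone, still (under 20 mm/s) and upright within 8 degrees, its face 3 to 15 mm above the shield can's top, within 8 mm of its centre, the long sides parallel within 11 degrees (either way round) (value of joint screen between 0.907 and 1.187 rad and z of probe_face in the frame of shield_top between 0.003 and 0.015 m and horizontal distance between probe_face and shield_top below 0.008 m and angle between the x axis of probe_face and the x axis of shield_top, either way round below 0.2 rad and angle between probe_face's own z axis and vertical below 0.14 rad and contact force between the fingers and probe above 0.5 N and contact force between probe and board below 0.05 N and linear speed of probe below 0.02 m/s and contact force between probe and stand below 0.05 N and contact force between probe and parts_box below 0.05 N); the arm keeps its last pose, push and grip.
It fails at once if the probe, or the robot, touches the board or a part on it (contact force between any of probe, the fingers, the arm and board above 0.5 N).
It fails at once if a bystander is moved by more than 20 mm (distance of any of parts_box, screwdriver, cup, meter, breadboard, jar from where it was at the start of the episode above 0.02 m).
It also fails if it takes over 50 s, if anything falls off the work surface, if the arm or the gripper's body presses on something with over 40 N, if the wrist force passes 120 N, or if a joint passes its speed limit or range.

### The arm

A 6-joint arm with a two-finger parallel gripper is mounted at the origin on the work surface. World frame = base frame: x ahead of the robot, y to its left, z up, the work surface at z = 0. Lengths are in m, angles in rad, forces in N, time in s.
With the tool pointing down it reaches from about 0.25 to 0.725 m from the base axis. Payload 4 kg.
Tool frame: the origin (TCP) lies midway between the tips of the shut fingers; the grasp point (between the pads) lies 19 mm behind it (hold_point_z is the distance from the TCP to the grasp point, in m); z points along the fingers, x is the direction in which the jaws open and shut, and the axes are right-handed (so a half turn about z gives the same grasp; the last joint's range is limited). The gripper opens to 85 mm and grips with 20 to 120 N. Pads are 22 mm wide; open, the fingers measure 114 mm over their backs; the gripper's body (76 mm by 85 mm) begins 54 mm behind the grasp point. The pads swing forward as they close: fully open they stand 13 mm farther back than shut.
Start: joints at [1.141, 0.241, 0.005, 1.335, 0, 1.571], TCP at [0.208, 0.455, 0.231] pointing down, gripper open.
Joint ranges: [-2.72, 2.72], [-1.05, 1.87], [-1.09, 1.28], [-1.99, 2.15], [-1.42, 1.44], [-3.14, 3.14]. Speed limits (rad/s): [2.79, 2.79, 3.14, 3.14, 3.14, 3.14].

### API

Orientations are given as a rotation vector (axis times angle).
In Python, from station import * gives the robot as it stands.
- The arm moves only by the shell command python3 -m crank 'ROWS' [FORCE]. ROWS is JSON, a list of rows, each a list of 7 numbers: the turn, a rotation vector about the world's x, y, z in degrees, then the shift along the world's x, y, z in mm, then the finger opening in mm, from 0 to 85.4. A call has 1 to 5 rows; each row shifts and turns the commanded pose from where the row before left it; what a row does not reach is not made up. A row lasts 1/12 s, in which the tool goes at most 41.7 mm and 7.16 degrees, less where a joint would pass 70% of its speed; a pose out of reach is approached as far as the arm can. A call is refused whole if a number of a shift passes 41.7 or a number of a turn 7.16, either way. A call with a gripper value outside its range is refused whole. The fingers move at their own pace and stop on an object; FORCE is the grip in N (left out, the last holds). Time passes only in rows, so rows that do not move let the fingers close. It gives the time, the measured TCP pose, the force and the opening at its end, in the units of the state.
- read_state(): the state, without advancing time (a new reading comes with each control period).
- get_image(name): name is "scene" or "top"; returns (picture, depth): 420x560x3 uint8, red, green, blue; 420x560 float32, m along the optical axis (not along the pixel's ray), 0 where there is no reading.
- get_calibration(name): a dict with "fovy" (degrees; the focal length in pixels is half the picture's height over the tangent of half this angle, whatever the lens; pixels are square), "cx", "cy" (the principal point, pixels), "R" (3x3) and "t" (3): a world point X has camera coordinates R X + t. Camera axes: x right, y down, z forward; pixel columns grow to the right and rows downward; lengths in m; the calibration is good to about 2 mm. A picture is of the moment at which its call begins. get_calibration takes no time and is no camera call.
- close_job(): hands the job in, once; it reports no verdict.
The state is a dict: "t": time; "qpos": joint angles; "qd": joint speeds; "joint_torque": joint torques, N m; "position": TCP position; "ee_rot": TCP orientation; "contact_force": force on the tool from outside, world axes, zero at the start; "wrist_torque": the same for the moment, N m; "gripper_width": finger opening in m.
Only numpy, scipy, OpenCV 4.12 (cv2) and the standard library are available. Lean on these libraries where they do the work, as an engineer would, in place of code of your own. Each camera call takes 0.05 s, during which the arm holds its last target. There are 200 camera calls.

## Working session

There is one attempt and no reset: what is moved stays moved. The work goes in short steps, Python scripts to look and compute and a shell command to move; the robot and the scene stay as the last step left them, time stands still between calls to the robot, and variables do not carry over. Pictures are saved under pics/ and viewed, about 8 in all and at most 12, crops included, and the job is handed in when it is done.

```bash
mkdir -p pics; ls
python3 - <<'E'
from station import *
import cv2
s=read_state(); print({k:s[k] for k in s})
for n in("scene","top"):
    im,d=get_image(n); cv2.imwrite(f"pics/{n}0.png",im[:,:,::-1])
    import numpy as np; np.savez(f"{n}0.npz",im=im,d=d)
    print(n,get_calibration(n),(d>0).mean())
E
```

```text
pics
{'t': 0.0, 'qpos': array([ 1.14098969e+00,  2.41427552e-01,  3.69840376e-03,  1.33516214e+00,
       -1.58229691e-05,  1.57079451e+00]), 'qd': array([-8.27307755e-04,  2.75680515e-05,  4.02744681e-04, -4.23735445e-04,
       -1.92338521e-03, -4.86240188e-04]), 'joint_torque': array([ 8.55671988e-04, -3.72312677e+01,  2.52411175e+01,  1.68328016e-02,
        2.70778228e-04, -1.47623524e-06]), 'position': array([0.20808941, 0.45394856, 0.2303958 ]), 'ee_rot': array([ 2.64310469,  1.69599627, -0.00275519]), 'contact_force': array([ 0.60026814, -0.0066938 , -0.10985826]), 'wrist_torque': array([0.02721445, 0.01239487, 0.01063753]), 'gripper_width': 0.08541583937505003}
scene {'fovy': 45.82332115018673, 'cx': 280.4437512316756, 'cy': 203.16263509382162, 'R': array([[-0.4026031 ,  0.91527029,  0.01382203],
       [ 0.55011732,  0.25399566, -0.79552319],
       [-0.73162947, -0.31267636, -0.60576547]]), 't': array([ 0.19791403, -0.20691125,  1.75749133])} 0.9954421768707483
top {'fovy': 51.18195395901783, 'cx': 275.8976301222227, 'cy': 203.59330318323032, 'R': array([[ 0.02466245, -0.99945973, -0.02172594],
       [-0.99562487, -0.02259693, -0.09066699],
       [ 0.09012707,  0.02386696, -0.99564425]]), 't': array([0.00202421, 0.49424454, 1.28952986])} 0.9958715986394557
```

View pics/scene0.png

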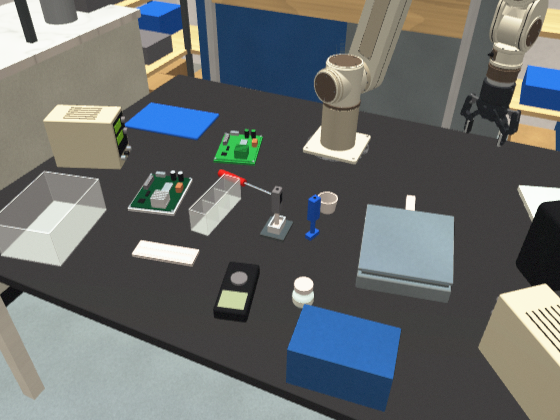

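View pics/top0.png

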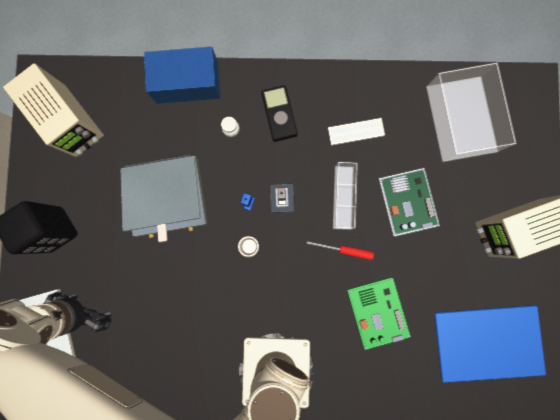

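The top view shows the tab at about (162,232), the probe in its stand at (282,197) and the blue look-alike at (247,201). The real board (dark, aluminium carrier) is at (409,202) with its can near (408,209), and the parts box is at (345,195). The green look-alike board is at (378,313). Next I take close crops and measure by depth.

```bash
cat > h.py <<'E'
import numpy as np, cv2
from station import *
def cloud(n,d):
    c=get_calibration(n); f=d.shape[0]/2/np.tan(np.radians(c["fovy"]/2))
    v,u=np.mgrid[:d.shape[0],:d.shape[1]]
    P=np.dstack([(u-c["cx"])/f*d,(v-c["cy"])/f*d,d])
    return (P-c["t"])@c["R"]
def proj(n,X):
    c=get_calibration(n); f=210/np.tan(np.radians(c["fovy"]/2)); p=np.atleast_2d(X)@c["R"].T+c["t"]
    return np.c_[p[:,0]/p[:,2]*f+c["cx"],p[:,1]/p[:,2]*f+c["cy"]]
def crop(im,x0,y0,x1,y1,k): return cv2.resize(im[y0:y1,x0:x1,::-1],None,fx=k,fy=k,interpolation=cv2.INTER_CUBIC)
def rect(P):
    (cx,cy),(w,h),a=cv2.minAreaRect((P[:,:2]*1000).astype(np.float32)); return np.round([cx,cy,w,h,a],1)
E
python3 - <<'E'
from h import *
out=[]
t=np.load("top0.npz"); s=np.load("scene0.npz")
a=crop(t["im"],370,160,450,245,5); b=crop(t["im"],110,150,210,245,4)
c=crop(s["im"],125,165,205,220,5); e=crop(s["im"],255,180,335,245,5)
W=np.zeros((600,800,3),np.uint8)
for im,x,y in((a[:,:400],0,0),(b[:300,:400],400,0),(c[:275],0,325+0),(e[:300],400,300)):
    h,w=im.shape[:2]; h=min(h,600-y); W[y:y+h,x:x+w]=im[:h]
W[425:]=W[425:]; 
cv2.imwrite("pics/crops.png",W)
P=cloud("top",t["d"]); Q=cloud("scene",s["d"])
def p(n,C,u0,v0,u1,v1,zlo,zhi):
    R=C[v0:v1,u0:u1].reshape(-1,3); m=(R[:,2]>zlo)&(R[:,2]<zhi); R=R[m]; print(n,len(R),R.mean(0).round(4),rect(R)); return R
p("stand probe top",P,265,180,300,215,.1,.2)
p("probe scene top",Q,265,180,292,215,.1,.2)
p("stand plate",P,265,180,300,215,.005,.014)
p("board",P,370,160,450,245,.008,.08)
p("pbox",P,325,155,365,235,.02,.1)
p("dec probe",P,235,190,260,215,.05,.2)
p("screen",P,110,150,210,225,.055,.3)
p("cup",P,235,230,262,262,.02,.1)
for v in range(150,250,6): print(v,P[v,162].round(3), P[v,130].round(3))
E
```

```text
stand probe top 93 [ 0.5121 -0.0011  0.1374] [512.9  -0.9  28.5  19.2   1.4]
probe scene top 185 [0.5213 0.0012 0.1254] [515.4  -1.6  33.7  23.1   5.3]
stand plate 440 [ 0.5125 -0.0011  0.0096] [516.2  -3.9 103.7 103.1   1.3]
board 2681 [ 0.5098 -0.3816  0.0175] [ 523.7 -417.9  186.9  216.    14.6]
pbox 620 [ 0.5255 -0.1878  0.0558] [ 520.5 -187.    56.   190.8   88.6]
dec probe 116 [0.4941 0.0952 0.1208] [495.9  96.8  23.   30.1  69.4]
screen 4839 [0.5162 0.3465 0.09  ] [516.7 349.8 198.5 221.7  10.8]
cup 139 [0.3656 0.0961 0.0373] [365.9  93.2  56.   55.9  45.8]
150 [0.654 0.37  0.003] [0.653 0.471 0.   ]
156 [0.635 0.369 0.004] [0.634 0.469 0.001]
162 [0.606 0.351 0.062] [ 0.615  0.469 -0.001]
168 [0.587 0.349 0.068] [0.586 0.445 0.062]
174 [0.568 0.345 0.076] [0.567 0.44  0.072]
180 [0.549 0.342 0.083] [0.548 0.436 0.081]
186 [0.531 0.34  0.088] [0.531 0.436 0.079]
192 [0.514 0.338 0.092] [0.512 0.433 0.086]
198 [0.496 0.336 0.097] [0.495 0.43  0.089]
204 [0.478 0.334 0.101] [0.477 0.428 0.094]
210 [0.461 0.332 0.104] [0.459 0.423 0.103]
216 [0.444 0.329 0.112] [0.442 0.423 0.103]
222 [0.427 0.327 0.117] [0.425 0.419 0.111]
228 [0.41  0.326 0.118] [0.408 0.417 0.114]
234 [0.394 0.324 0.123] [ 0.393  0.457 -0.002]
240 [0.377 0.322 0.125] [0.375 0.455 0.   ]
246 [0.359 0.356 0.001] [0.357 0.454 0.002]
```

View pics/crops.png

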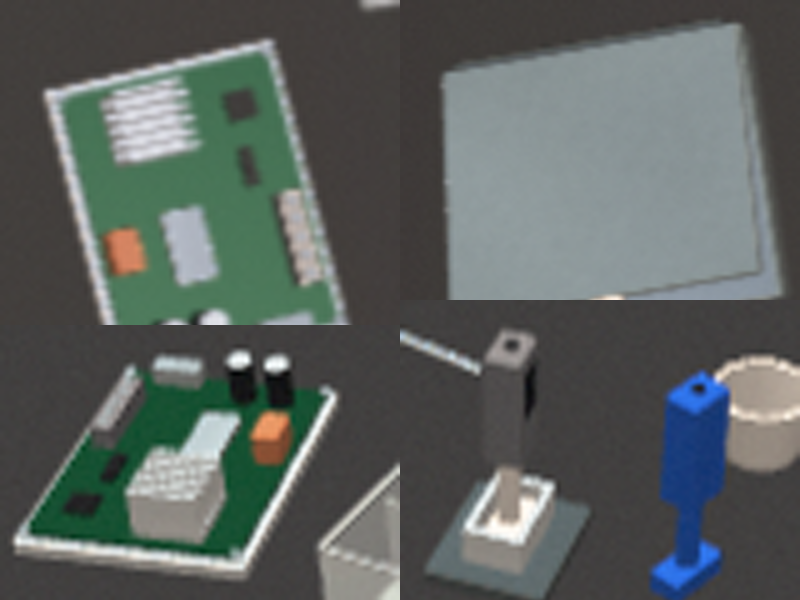

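Run:
```python
from h import *
from scipy.spatial.transform import Rotation as Ro
t=np.load("top0.npz"); s=np.load("scene0.npz")
P=cloud("top",t["d"]); Q=cloud("scene",s["d"])
g=lambda C,u0,v0,u1,v1:C[v0:v1,u0:u1].reshape(-1,3)
def pca(n,X):
    X2=X[:,:2]; c=X2.mean(0); w,V=np.linalg.eigh(np.cov((X2-c).T)); print(n,len(X),X.mean(0).round(4),"yaw",np.degrees(np.arctan2(V[1,1],V[0,1])).round(1),"sd",np.sqrt(w).round(4),rect(X))
# screen plane
R=g(P,125,165,195,222); R=R[R[:,2]>.057]; 
for _ in range(3):
    c=R.mean(0); n=np.linalg.svd(R-c,full_matrices=False)[2][2]; n*=np.sign(n[2]); d=(R-c)@n; R=R[abs(d)<.004+0*d]
hz=np.degrees(np.arctan2(n[1],n[0])); print("plane",n.round(3),"tilt",np.arccos(n[2]).round(3),"tilt dir yaw",hz.round(1),"c",c.round(4))
# tab: bright in region
for nm,C,im,b in(("top",P,t["im"],(150,218,175,246)),("scene",Q,s["im"],(395,190,425,214))):
    u0,v0,u1,v1=b; m=im[v0:v1,u0:u1].min(-1)>140; X=C[v0:v1,u0:u1][m]; X=X[(X[:,2]>.09)&(X[:,2]<.2)]; pca("tab "+nm,X)
    ax=np.array([np.cos(np.radians(10)),np.sin(np.radians(10)),0]); print("  ext",(X@ax).min().round(4),(X@ax).max().round(4), X[:,2].min(),X[:,2].max())
# can
for nm,C,im,b in(("top",P,t["im"],(398,198,418,220)),("scene",Q,s["im"],(157,180,178,200))):
    u0,v0,u1,v1=b; I=im[v0:v1,u0:u1].astype(int); m=(I.min(-1)>110)&(I[...,2]-I[...,0]>-3); m=cv2.morphologyEx(m.astype(np.uint8),cv2.MORPH_OPEN,np.ones((3,3)))
    k,l,st,_=cv2.connectedComponentsWithStats(m); j=1+st[1:,4].argmax(); X=C[v0:v1,u0:u1][l==j]; print(st[j]); pca("can "+nm,X)
# board outline
X=g(P,370,160,450,245); X=X[(X[:,2]>.009)&(X[:,2]<.03)]; 
X=X[(X[:,0]>.4)&(X[:,0]<.62)&(X[:,1]<-.28)&(X[:,1]>-.48)]; pca("board",X)
# probe
X=g(P,265,180,300,215); pca("handle",X[X[:,2]>.1]); X=X[(X[:,2]>.006)&(X[:,2]<.016)]; X=X[(abs(X[:,0]-.512)<.06)&(abs(X[:,1])<.06)];pca("plate",X)
X=g(P,265,180,300,215); pca("rim",X[(X[:,2]>.022)&(X[:,2]<.045)])
X=g(Q,260,180,295,240);X=X[abs(X[:,1])<.05]; pca("handle sc",X[(X[:,2]>.1)]);pca("htop sc",X[(X[:,2]>.134)]); pca("rim sc",X[(X[:,2]>.024)&(X[:,2]<.045)])
print(Ro.from_rotvec(read_state()["ee_rot"]).as_matrix().round(3))
```

```text
plane [0.637 0.115 0.762] tilt 0.704 tilt dir yaw 10.3 c [0.5129 0.3465 0.0911]
tab top 274 [0.413  0.33   0.1181] yaw -158.0 sd [0.0134 0.0201] [406.4 328.   64.4  70.1   1.2]
  ext 0.425 0.4938 0.10677997122155604 0.12946826064637537
tab scene 237 [0.4138 0.325  0.1186] yaw 165.6 sd [0.0137 0.0193] [407.7 322.8  62.7  74.4  20.1]
  ext 0.4261 0.4949 0.10888595678275444 0.13092689714996117
[  4   4  11  15 128]
can top 128 [ 0.488  -0.3779  0.0194] yaw -163.6 sd [0.0076 0.0126] [ 487.4 -378.2   42.8   29.     6.9]
[ 4  2 11 10 76]
can scene 76 [ 0.4913 -0.3777  0.0213] yaw -151.1 sd [0.0076 0.0214] [ 502.3 -374.3   97.9   30.1   26.1]
board 2307 [ 0.5093 -0.384   0.0151] yaw -167.3 sd [0.0398 0.0503] [ 513.9 -395.6  179.   167.5   14.3]
handle 95 [ 0.5092 -0.0014  0.1625] yaw -173.4 sd [0.0061 0.0217] [451.2  -4.  152.   19.7   2.8]
plate 432 [ 0.5123 -0.0018  0.0101] yaw -179.2 sd [0.0235 0.0271] [519.3  -7.8 101.3  92.    4.6]
rim 75 [ 0.5055 -0.0015  0.0298] yaw 179.3 sd [0.0123 0.017 ] [514.   -1.3  54.4  33.1   4.5]
handle sc 185 [0.5213 0.0012 0.1254] yaw 164.5 sd [0.0062 0.0098] [515.4  -1.6  33.7  23.1   5.3]
htop sc 69 [ 0.5177 -0.0009  0.1393] yaw 178.4 sd [0.0064 0.0092] [514.4  -2.1  32.4  22.1   8.3]
rim sc 147 [ 5.194e-01 -2.000e-04  3.050e-02] yaw 177.2 sd [0.0111 0.0176] [514.6  -2.   60.1  35.2   4.6]
[[ 0.417  0.909 -0.001]
 [ 0.909 -0.417 -0.002]
 [-0.002  0.    -1.   ]]
```

Run:
```python
from h import *
t=np.load("top0.npz"); s=np.load("scene0.npz")
P=cloud("top",t["d"]); Q=cloud("scene",s["d"])
for nm,C,b in(("top",P,(130,168,195,220)),("scene",Q,(372,215,445,265))):
    u0,v0,u1,v1=b; R=C[v0:v1,u0:u1].reshape(-1,3); 
    for k in range(4):
        A=np.c_[R[:,:2],np.ones(len(R))]; x=np.linalg.lstsq(A,R[:,2],rcond=None)[0]; e=R[:,2]-A@x; R=R[abs(e)<max(.006,2*e.std())]
    print(nm,len(R),"tilt",np.arctan(np.hypot(*x[:2])).round(3),"yaw",np.degrees(np.arctan2(-x[1],-x[0])).round(1),"z at (.39,.325)",(x@[.39,.325,1]).round(4),e.std().round(4))
I=t["im"].astype(int)
print("top px row 236", I[236,150:176].tolist()[::2]); print("screen",I[200,160])
for nm,C,im,b in(("top",P,t["im"],(150,218,175,248)),("scene",Q,s["im"],(395,185,425,214))):
    u0,v0,u1,v1=b; I=im[v0:v1,u0:u1].astype(int); m=(I[...,0]>150)&(I[...,0]-I[...,2]>8)
    m=cv2.erode(m.astype(np.uint8),np.ones((1,1)))>0
    X=C[v0:v1,u0:u1][m]; X=X[(X[:,2]>.09)&(X[:,2]<.16)]; v,u=np.nonzero(m); print(nm,len(X),X.mean(0).round(4),rect(X), X.min(0).round(3),X.max(0).round(3),"px",u.mean()+u0,v.mean()+v0)
```

```text
top 3325 tilt 0.272 yaw 11.0 z at (.39,.325) 0.1259 0.0023
scene 3623 tilt 0.271 yaw 10.6 z at (.39,.325) 0.1258 0.0021
top px row 236 [[203, 163, 88], [189, 149, 79], [74, 66, 59], [65, 61, 59], [224, 205, 187], [248, 238, 225], [249, 238, 226], [249, 238, 225], [200, 181, 166], [67, 63, 61], [65, 60, 58], [64, 60, 58], [64, 60, 59]]
screen [139 149 152]
top 153 [0.3982 0.3255 0.1216] [398.4 326.5  48.9  24.3  11.1] [0.374 0.311 0.111] [0.422 0.342 0.129] px 161.04117647058823 232.48823529411766
scene 86 [0.3994 0.3273 0.1218] [399.3 325.6  47.3  23.1  10.6] [0.375 0.31  0.113] [0.424 0.34  0.131] px 410.8404255319149 202.1595744680851
```

```bash
python3 -m crank '[[0,0,5.9,30.7,-21.5,0,60],[0,0,5.9,30.7,-21.5,0,60],[0,0,5.9,30.7,-21.5,0,60],[0,0,5.9,30.7,-21.5,0,60],[0,0,5.9,30.7,-21.5,0,60]]' 40
python3 -m crank '[[0,0,5.9,30.7,-21.5,0,60],[0,0,0,0,0,-20,60],[0,0,0,0,0,-20,60],[0,0,0,0,0,-20,60],[0,0,0,0,0,0,60]]'
python3 - <<'E'
from h import *
from scipy.spatial.transform import Rotation as Ro
s=read_state(); R=Ro.from_rotvec(s["ee_rot"]).as_matrix(); print(s["position"].round(4),R.round(3),s["contact_force"],s["qpos"].round(2))
im,d=get_image("scene"); im2,_=get_image("top")
cv2.imwrite("pics/a1.png",np.hstack([crop(im,340,120,470,260,3),crop(im2,110,160,240,300,3)]))
E
```

```text
t: 0.52
position: [0.3627, 0.3457, 0.2309]
ee_rot: [-2.118, -2.32, 0.001]
contact_force: [0.2, 0.9, -0.0]
gripper_width: 0.0602
t: 0.93
position: [0.3904, 0.3231, 0.1669]
ee_rot: [-2.003, -2.418, 0.014]
contact_force: [-0.7, -0.9, 0.4]
gripper_width: 0.0598
[0.3904 0.3231 0.1669] [[-0.186  0.983 -0.007]
 [ 0.983  0.186 -0.006]
 [-0.004 -0.008 -1.   ]] [-0.74178155 -0.93066099  0.41158238] [ 0.69  0.3  -0.09  1.19  0.    0.5 ]
```

View pics/a1.png

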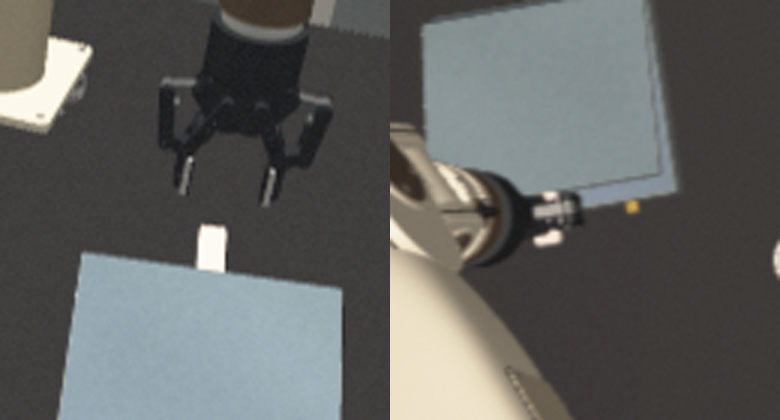

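The fingers straddle the tab (crop left: tab about (212,245), fingers at 186 and 270 and still above it). Next I descend and pinch.

```bash
python3 -m crank '[[0,0,0,0.5,0.5,-22,60],[0,0,0,0.5,0.5,-22,60],[0,0,0,0.5,0.5,-22,60],[0,0,0,0,0,0,60],[0,0,0,0,0,0,60]]' 40
python3 -m crank '[[0,0,0,0,0,0,0],[0,0,0,0,0,0,0],[0,0,0,0,0,0,0],[0,0,0,0,0,0,0],[0,0,0,0,0,0,0]]' 40
python3 - <<'E'
from h import *
hg=np.array([.6096,.366]);e=np.array([.9823,.1874])
print("angle,dx,dy,dz mm (from 0.272)")
for a in np.arange(.272,1.08,.0972): 
    d=.23*(np.cos(.272)-np.cos(a)); print(a.round(3),*(1000*np.r_[d*e,.23*(np.sin(a)-np.sin(.272))]).round(1))
E
```

```text
t: 1.45
position: [0.3938, 0.3272, 0.1058]
ee_rot: [-2.002, -2.421, 0.001]
contact_force: [0.3, -0.1, 0.9]
gripper_width: 0.0597
t: 1.87
position: [0.3955, 0.3236, 0.1064]
ee_rot: [2.0, 2.413, -0.004]
contact_force: [3.0, -10.6, 1.7]
gripper_width: 0.0229
angle,dx,dy,dz mm (from 0.272)
0.272 0.0 0.0 0.0
0.369 6.9 1.3 21.2
0.466 15.8 3.0 41.6
0.564 26.6 5.1 61.1
0.661 39.3 7.5 79.4
0.758 53.6 10.2 96.3
0.855 69.4 13.2 111.8
0.952 86.6 16.5 125.6
1.05 105.1 20.1 137.7
```

```bash
python3 -m crank '[[0,0,0,0,0,0,50],[0,0,0,0,0,0,50],[0,0,0,-1,-3,-6,50],[0,0,0,0,0,0,50],[0,0,0,0,0,0,50]]' 40
python3 -m crank '[[0,0,0,0,0,0,0],[0,0,0,0,0,0,0],[0,0,0,0,0,0,0],[0,0,0,0,0,0,0],[0,0,0,0,0,0,0]]' 40
```

```text
t: 2.28
position: [0.3926, 0.3239, 0.0991]
ee_rot: [-2.003, -2.42, 0.001]
contact_force: [0.3, 0.5, -0.3]
gripper_width: 0.0503
t: 2.7
position: [0.3931, 0.3231, 0.0992]
ee_rot: [2.003, 2.419, -0.002]
contact_force: [0.8, -4.9, 1.4]
gripper_width: 0.023
```

```bash
python3 -m crank '[[0,0,0,3,0.5,10.6,0],[0,0,0,4,0.8,10.6,0],[0,0,0,4.3,0.8,10.2,0],[0,0,0,4.6,0.9,10.2,0],[0,0,0,5.2,1,9.8,0]]' 40
python3 -m crank '[[0,0,0,5.6,1.1,9.7,0],[0,0,0,6.1,1.2,9.3,0],[0,0,0,6.6,1.2,9,0],[0,0,0,7,1.3,8.6,0],[0,0,0,7.3,1.4,8.3,0]]' 40
python3 -c "
from h import *
for n in('scene','top'):
    im,d=get_image(n); np.savez(n+'1.npz',im=im,d=d)
    C=cloud(n,d); b=(130,168,195,205) if n=='top' else (372,215,445,262)
    u0,v0,u1,v1=b; R=C[v0:v1,u0:u1].reshape(-1,3)
    for k in range(5):
        A=np.c_[R[:,:2],np.ones(len(R))]; x=np.linalg.lstsq(A,R[:,2],rcond=None)[0]; e=R[:,2]-A@x; R=R[abs(e)<max(.006,1.5*e.std())]
    print(n,len(R),np.arctan(np.hypot(*x[:2])),np.degrees(np.arctan2(-x[1],-x[0])),e.std())
"
```

```text
t: 3.12
position: [0.4129, 0.3269, 0.1491]
ee_rot: [-2.002, -2.419, 0.008]
contact_force: [0.8, -2.5, -8.3]
gripper_width: 0.023
t: 3.53
position: [0.4448, 0.3332, 0.1935]
ee_rot: [-2.001, -2.418, 0.01]
contact_force: [-0.4, -2.6, -8.5]
gripper_width: 0.0232
scene 2996 0.7294815438420134 11.076393660351549 0.0026632247256084267
top 1945 0.7436475008243312 10.880651606862113 0.0019592656760016986
```

```bash
python3 -m crank '[[0,0,0,7.7,1.5,8,0],[0,0,0,8.1,1.5,7.5,0],[0,0,0,8.5,1.6,7.1,0],[0,0,0,8.7,1.7,6.7,0],[0,0,0,9.1,1.8,6.3,0]]' 40
python3 -m crank '[[0,0,0,9.4,1.8,5.8,0],[0,0,0,3,0.6,2,0],[0,0,0,0,0,0,0],[0,0,0,0,0,0,0]]' 40
cat > scr.py <<'E'
from h import *
im,d=get_image('scene'); C=cloud('scene',d)
# screen pts: within slab across hinge, fit line z vs distance e
hg=np.array([.6096,.366]);e=np.array([.9823,.1874]);n=np.array([-.1874,.9823])
X=C.reshape(-1,3); X=X[np.isfinite(X).all(1)]; r=(hg-X[:,:2])@e; w=(X[:,:2]-hg)@n
for lo,hi in((-.1,-.03),(.03,.1)):
    m=(w>lo)&(w<hi)&(r>-.02)&(r<.22)&(X[:,2]>.075)&(X[:,2]<.3); Y=np.c_[r[m],X[m,2]]
    l=cv2.fitLine(Y.astype(np.float32),cv2.DIST_HUBER,0,.001,.001).ravel(); print(m.sum(),"angle",np.arctan2(abs(l[1]),l[0]*np.sign(l[1])).round(3))
cv2.imwrite("pics/scr.png",crop(im,300,80,500,300,2.5))
E
python3 scr.py
```

```text
t: 4.05
position: [0.4869, 0.3414, 0.2289]
ee_rot: [-2.001, -2.418, 0.01]
contact_force: [-0.9, -2.5, -6.7]
gripper_width: 0.023
t: 4.38
position: [0.501, 0.3442, 0.2374]
ee_rot: [2.003, 2.42, -0.004]
contact_force: [1.8, -3.6, -9.2]
gripper_width: 0.0233
2434 angle 1.059
2577 angle 1.048
```

Angle is 1.05. Release and rise, then check.

```bash
python3 -m crank '[[0,0,0,0,0,0,60],[0,0,0,0,0,0,60],[0,0,0,0,0,0,60],[0,0,0,0,0,0,60],[0,0,0,0,0,0,60]]' 40
python3 -m crank '[[0,0,0,0,0,12,60],[0,0,0,0,0,25,60],[0,0,0,0,0,25,60],[0,0,0,0,0,25,60],[0,0,0,0,0,0,60]]' 40
python3 scr.py
```

```text
t: 4.85
position: [0.5015, 0.3455, 0.2404]
ee_rot: [2.002, 2.42, 0.005]
contact_force: [-0.2, 0.0, -0.2]
gripper_width: 0.0599
t: 5.27
position: [0.5027, 0.346, 0.3326]
ee_rot: [2.001, 2.418, 0.017]
contact_force: [-0.1, -0.4, -0.2]
gripper_width: 0.0599
2379 angle 1.046
2516 angle 1.045
```

View pics/scr.png

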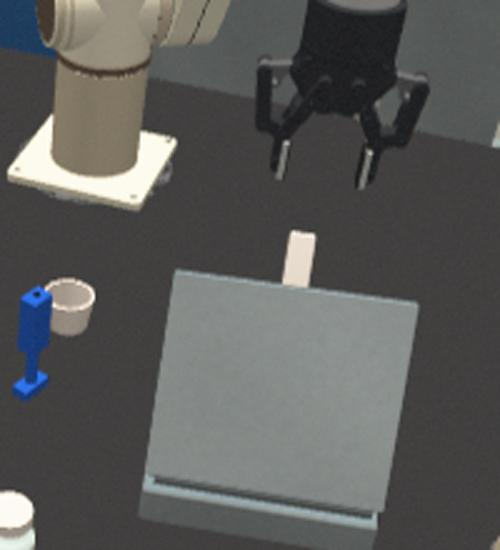

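The screen stands clear at about 1.045 rad with the fingers well off it. Next I go to the probe.

```bash
R='' ; python3 -m crank '[[0,0,-1.1,1.1,-34.8,0,60],[0,0,-1.1,1.1,-34.8,0,60],[0,0,-1.1,1.1,-34.8,0,60],[0,0,-1.1,1.1,-34.8,0,60],[0,0,-1.1,1.1,-34.8,0,60]]' 40
python3 -m crank '[[0,0,-1.1,1.1,-34.8,0,60],[0,0,-1.1,1.1,-34.8,0,60],[0,0,-1.1,1.1,-34.8,0,60],[0,0,-1.1,1.1,-34.8,0,60],[0,0,-0.9,1.1,-34.3,0,60]]'
python3 -m crank '[[0,0,0,0,0,-35,60],[0,0,0,0,0,-35,60],[0,0,0,0,0,-35,60],[0,0,0,0,0,-30,60],[0,0,0,0,0,0,60]]'
python3 - <<'E'
from h import *
s=read_state(); print(s["position"].round(4),s["ee_rot"].round(3))
im,d=get_image("scene"); C=cloud("scene",d); X=C[180:240,255:300].reshape(-1,3)
for lo,hi in((.024,.045),(.134,.15)):
    Y=X[(abs(X[:,1])<.03)&(abs(X[:,0]-.514)<.04)&(X[:,2]>lo)&(X[:,2]<hi)]; print(len(Y),Y.mean(0).round(4),rect(Y))
im2,_=get_image("top")
cv2.imwrite("pics/b1.png",np.hstack([crop(im,240,120,340,245,4),crop(im2,230,130,330,255,4)]))
E
```

```text
t: 5.73
position: [0.5061, 0.1694, 0.325]
ee_rot: [-2.117, -2.321, 0.001]
contact_force: [-0.8, -0.4, 0.4]
gripper_width: 0.0601
t: 6.15
position: [0.5116, -0.0043, 0.3252]
ee_rot: [-2.222, -2.22, 0.001]
contact_force: [1.0, -0.4, 0.5]
gripper_width: 0.0598
t: 6.57
position: [0.5067, -0.0029, 0.1837]
ee_rot: [-2.215, -2.213, 0.015]
contact_force: [-0.8, 1.0, -0.1]
gripper_width: 0.06
[ 0.5067 -0.0029  0.1837] [-2.215 -2.213  0.015]
151 [5.18e-01 2.00e-04 3.00e-02] [514.4  -2.4  56.7  35.2   3.8]
70 [ 5.180e-01 -4.000e-04  1.395e-01] [517.9  -1.3  33.9  20.7   5.4]
```

View pics/b1.png

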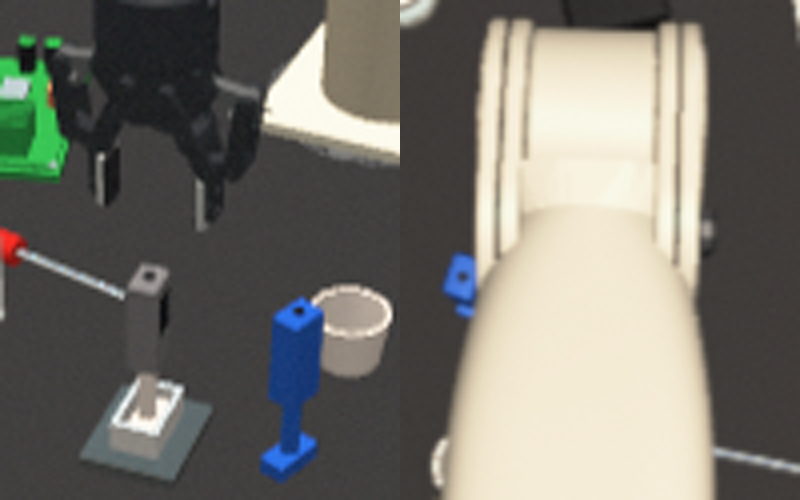

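Fingers stand above the handle (left crop: handle top at (150,272)), and the blue look-alike is well aside. Next I descend, settle and close.

```bash
python3 -m crank '[[0,0,3,3,0,0,60],[0,0,0,0,0,0,60],[0,0,0,0,0,0,60],[0,0,0,0,0,0,60]]'
python3 -m crank '[[0,0,0,0,0,-25,60],[0,0,0,0,0,-25,60],[0,0,0,0,0,-25,60],[0,0,0,0,0,-20,60],[0,0,0,0,0,0,60]]'
python3 -m crank '[[0,0,0,0,0,0,60],[0,0,0,0,0,0,60]]'
```

```text
t: 7.0
position: [0.5163, -0.0027, 0.1928]
ee_rot: [2.162, 2.276, 0.004]
contact_force: [-0.3, 0.1, 0.0]
gripper_width: 0.0604
t: 7.42
position: [0.5123, -0.0027, 0.0927]
ee_rot: [-2.16, -2.274, 0.007]
contact_force: [-0.5, 0.5, -0.4]
gripper_width: 0.0601
t: 7.58
position: [0.5164, -0.0027, 0.0976]
ee_rot: [2.162, 2.277, 0.003]
contact_force: [0.0, 0.0, 0.7]
gripper_width: 0.06
```

```bash
python3 -m crank '[[0,0,0,-1,1,-9,60],[0,0,0,0,0,0,0],[0,0,0,0,0,0,0],[0,0,0,0,0,0,0],[0,0,0,0,0,0,0]]' 40
python3 -m crank '[[0,0,0,0,0,0,0],[0,0,0,0,0,0,0],[0,0,0,0,0,0,0]]' 40
python3 -m crank '[[0,0,0,0,0,10,0],[0,0,0,0,0,15,0],[0,0,0,0,0,20,0],[0,0,0,0,0,25,0],[0,0,0,0,0,25,0]]' 40
python3 -m crank '[[0,0,0,0,0,25,0],[0,0,0,0,0,25,0],[0,0,0,0,0,0,0],[0,0,0,0,0,0,0],[0,0,0,0,0,0,0]]' 40
python3 - <<'E'
from h import *
s=read_state(); print(s["position"].round(4),s["ee_rot"].round(3))
im,d=get_image("scene"); np.savez("held.npz",im=im,d=d); print(proj("scene",[.516,-.002,.15]))
cv2.imwrite("pics/b2.png",crop(im,230,80,350,230,4))
E
```

```text
t: 8.0
position: [0.5145, -0.0018, 0.0874]
ee_rot: [2.163, 2.278, 0.001]
contact_force: [-0.2, -0.5, 0.2]
gripper_width: 0.0218
t: 8.25
position: [0.5146, -0.0018, 0.0874]
ee_rot: [2.163, 2.278, 0.001]
contact_force: [0.2, 0.0, 2.9]
gripper_width: 0.0218
t: 8.67
position: [0.5134, -0.0018, 0.1828]
ee_rot: [-2.162, -2.277, 0.002]
contact_force: [0.2, 0.4, -1.4]
gripper_width: 0.0214
t: 9.08
position: [0.5136, -0.0018, 0.2313]
ee_rot: [-2.162, -2.278, 0.001]
contact_force: [1.4, 0.6, -0.8]
gripper_width: 0.0216
[ 0.5136 -0.0018  0.2313] [-2.162e+00 -2.278e+00  1.000e-03]
[[276.75067203 186.64072529]]
```

View pics/b2.png

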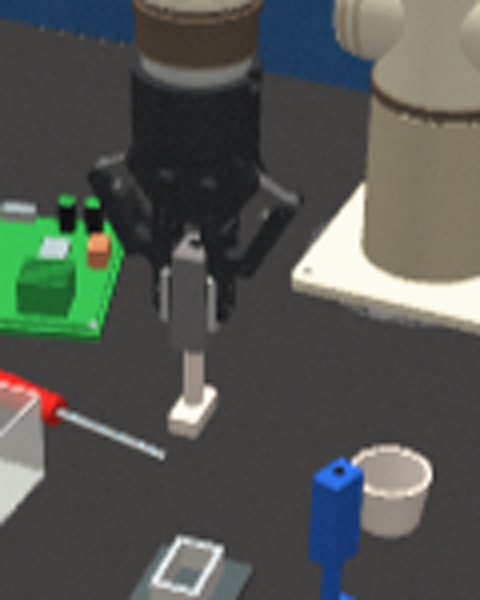

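The probe hangs upright between the pads (foot at crop (192,410)) and the pocket is empty. Next I refine the can and the foot offset.

```bash
cat > can.py <<'E'
from h import *
def onplane(n,uv,z):
    c=get_calibration(n); f=210/np.tan(np.radians(c["fovy"]/2)); r=np.c_[(uv-[c["cx"],c["cy"]])/f,np.ones(len(uv))]@c["R"]; o=-c["R"].T@c["t"]
    return o+r*((z-o[2])/r[:,2])[:,None]
def can(n,im,b,k=8):
    u0,v0,u1,v1=b; I=cv2.resize(im[v0:v1,u0:u1],None,fx=k,fy=k,interpolation=cv2.INTER_CUBIC).astype(int)
    m=(I[...,0]>115).astype(np.uint8)   # green PCB has low red
    m&=(I[...,0]-I[...,2]<20).astype(np.uint8)
    m=cv2.morphologyEx(m,cv2.MORPH_OPEN,np.ones((5*k//2,5*k//2)))
    K,l,st,ce=cv2.connectedComponentsWithStats(m); j=1+st[1:,4].argmax()
    v,u=np.nonzero(l==j); uv=np.c_[(u+.5)/k-.5+u0,(v+.5)/k-.5+v0]
    X=onplane(n,uv,.020); X2=X[:,:2]-X[:,:2].mean(0); w,V=np.linalg.eigh(np.cov(X2.T)); print(n,"bbox",st[j][:4]/k,"mean",X.mean(0).round(4),"pca",np.degrees(np.arctan2(V[1,1],V[0,1])).round(1),"LxW",np.sqrt(12*w).round(4),rect(X))
if __name__=="__main__":
    t=np.load("top0.npz")["im"]; s=np.load("scene0.npz")["im"]
    can("top",t,(396,196,420,222)); can("scene",s,(156,178,178,200))
    # board edges on z=.014
    for n,im,b in(("top",t,(370,160,450,245)),):
        u0,v0,u1,v1=b; I=im[v0:v1,u0:u1].astype(int); m=((I[...,1]>95)).astype(np.uint8); K,l,st,_=cv2.connectedComponentsWithStats(m); j=1+st[1:,4].argmax()
        v,u=np.nonzero(l==j); print("board",rect(onplane(n,np.c_[u+u0,v+v0],.014)))
    d=np.load("held.npz")["d"]; C=cloud("scene",d); X=C[160:195,260:300].reshape(-1,3); X=X[abs(X[:,0]-.515)<.05]
    for lo,hi in((.13,.162),(.162,.172),(.155,.175)):
        Y=X[(X[:,2]>lo)&(X[:,2]<hi)]; print(lo,len(Y),Y.mean(0).round(4),rect(Y),Y[:,2].min().round(4))
E
python3 can.py
```

```text
top bbox [ 6.625  5.625 11.    15.5  ] mean [ 0.4876 -0.3784  0.02  ] pca -165.4 LxW [0.0254 0.044 ] [ 488.  -378.4   46.1   27.2   14.6]
scene bbox [ 0.     4.625 16.5   17.375] mean [ 0.5152 -0.3709  0.02  ] pca -160.4 LxW [0.0383 0.0843] [ 511.  -376.    89.5   46.7   27.9]
board [ 510.  -383.3  182.9  143.6   14.4]
0.13 25 [0.5274 0.0028 0.1587] [518.7   6.8  17.4  39.   64.1] 0.1543
0.162 67 [0.5195 0.0028 0.1669] [5.137e+02 3.000e-01 4.340e+01 2.080e+01 2.900e+00] 0.1625
0.155 98 [0.5212 0.0026 0.1656] [5.138e+02 3.000e-01 4.350e+01 2.080e+01 2.900e+00] 0.1557
```

Can at (0.488, -0.378), yaw 14.5°. The foot is centred under the TCP with yaw 2.9°. Carry over at face height 154 mm.

```bash
python3 -m crank '[[0,0,0.5,-1,-16,0,0],[0,0,0.9,-2.2,-30,0,0],[0,0,0.9,-2.2,-30,0,0],[0,0,0.9,-2.2,-30,0,0],[0,0,0.9,-2.2,-30,0,0]]' 50
python3 -m crank '[[0,0,0.9,-2.1,-30,0,0],[0,0,0.9,-2.1,-30,0,0],[0,0,0.9,-2.1,-30,0,0],[0,0,0.9,-2.1,-30,0,0],[0,0,0.9,-2.1,-30,0,0]]'
python3 -m crank '[[0,0,0.9,-2.1,-30,0,0],[0,0,0.9,-2.1,-30,0,0],[0,0,0.9,-2.1,-30,0,0],[0,0,0.2,0,0,0,0],[0,0,0,0,0,0,0]]'
python3 -m crank '[[0,0,0,0,0,0,0],[0,0,0,0,0,-20,0],[0,0,0,0,0,-25,0],[0,0,0,0,0,-25,0],[0,0,0,0,0,-10,0]]'
python3 -m crank '[[0,0,0,0,0,0,0],[0,0,0,0,0,0,0],[0,0,0,0,0,0,0]]'
cat > chk.py <<'E'
from h import *
from scipy.spatial.transform import Rotation as Ro
import sys
s=read_state(); R=Ro.from_rotvec(s["ee_rot"]).as_matrix(); p=s["position"]; print(p.round(4),"jaw yaw",np.degrees(np.arctan2(R[1,0],R[0,0])).round(1),"to go mm",((np.array([.488,-.378,.1055])-p)*1000).round(1))
im,d=get_image("scene"); C=cloud("scene",d); f=p[2]-.0774; X=C.reshape(-1,3); X=X[(np.hypot(X[:,0]-p[0],X[:,1]-p[1])<.045)]
Y=X[(X[:,2]>f+.008)&(X[:,2]<f+.019)&(np.hypot(X[:,0]-p[0],X[:,1]-p[1])<.03)]; print("foot top",len(Y),Y.mean(0).round(4),rect(Y))
u,v=proj("scene",p-[0,0,.06])[0].astype(int); im2,_=get_image("top")
cv2.imwrite(sys.argv[1],crop(im,u-60,v-50,u+60,v+45,6))
E
python3 chk.py pics/c1.png
```

```text
t: 9.55
position: [0.5031, -0.1386, 0.2301]
ee_rot: [-2.076, -2.353, 0.003]
contact_force: [0.2, -0.8, -1.6]
gripper_width: 0.0212
t: 9.97
position: [0.4927, -0.2887, 0.2299]
ee_rot: [-1.983, -2.432, 0.001]
contact_force: [-0.2, -0.8, -1.6]
gripper_width: 0.0213
t: 10.38
position: [0.4863, -0.3787, 0.2293]
ee_rot: [-1.925, -2.477, -0.0]
contact_force: [-0.7, 0.8, -1.3]
gripper_width: 0.0213
t: 10.8
position: [0.486, -0.3746, 0.148]
ee_rot: [-1.917, -2.48, -0.0]
contact_force: [-0.5, 0.8, -2.3]
gripper_width: 0.0211
t: 11.05
position: [0.4887, -0.3779, 0.1537]
ee_rot: [1.921, 2.482, 0.0]
contact_force: [-0.7, -0.5, -2.1]
gripper_width: 0.0213
[ 0.4887 -0.3779  0.1537] jaw yaw 104.5 to go mm [ -0.7  -0.1 -48.2]
foot top 52 [ 0.4952 -0.3722  0.0893] [ 490.8 -373.8   44.4   21.4    6.2]
```

View pics/c1.png

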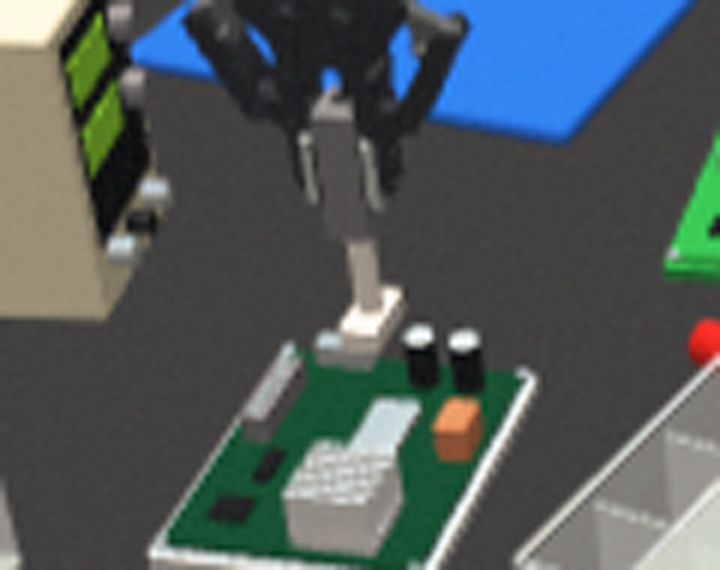

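Run:
```python
from h import *
from can import onplane
p=np.array([.4887,-.3779,.1537]); f=p[2]-.0774
u,v=proj("scene",p-[0,0,.06])[0].astype(int); cr=lambda q:((q-[u-60,v-50]+.5)*6-.5).round(0)
q=lambda X:cr(proj("scene",X))
print("pred handle top",q(p*[1,1,0]+[0,0,f+.130]),"neck top",q(p*[1,1,0]+[0,0,f+.06]),"neck bottom",q(p*[1,1,0]+[0,0,f+.014]))
a=np.radians(14.5); ex=np.array([np.cos(a),np.sin(a),0]); ey=np.array([-ex[1],ex[0],0])
F=np.array([p*[1,1,0]+[0,0,f+.014]+i*.02*ex+j*.01*ey for i,j in((-1,-1),(-1,1),(1,1),(1,-1))]); print("foot top corners pred",q(F).tolist())
c=np.array([.488,-.378,.02]); print("can corners pred",q(np.array([c+i*.022*ex+j*.012*ey for i,j in((-1,-1),(-1,1),(1,1),(1,-1))])).tolist())
```

```text
pred handle top [[336. 101.]] neck top [[355. 230.]] neck bottom [[367. 310.]]
foot top corners pred [[362.0, 286.0], [401.0, 290.0], [373.0, 334.0], [334.0, 330.0]]
can corners pred [[378.0, 399.0], [423.0, 404.0], [394.0, 453.0], [348.0, 448.0]]
```

Predicted and seen pixels agree (handle top, can corners; foot about 1–2 mm towards +y). The probe is upright. Final descent in steps.

```bash
python3 -m crank '[[0,0,0,-0.5,-1,-10,0],[0,0,0,0,0,-12,0],[0,0,0,0,0,-10,0],[0,0,0,0,0,0,0],[0,0,0,0,0,0,0]]'
python3 -m crank '[[0,0,0,0,0,-6,0],[0,0,0,0,0,-5,0],[0,0,0,0,0,-3.5,0],[0,0,0,0,0,0,0],[0,0,0,0,0,0,0]]'
python3 -m crank '[[0,0,0,0,0,0,0],[0,0,0,0,0,0,0],[0,0,0,0,0,0,0]]'
python3 chk.py pics/c2.png; python3 scr.py
```

```text
t: 11.57
position: [0.4865, -0.3784, 0.1191]
ee_rot: [-1.923, -2.482, -0.0]
contact_force: [0.2, 0.1, -0.7]
gripper_width: 0.0211
t: 11.98
position: [0.487, -0.3786, 0.1052]
ee_rot: [-1.924, -2.483, -0.0]
contact_force: [-0.7, 0.4, -2.8]
gripper_width: 0.0214
t: 12.23
position: [0.4873, -0.3789, 0.1059]
ee_rot: [1.923, 2.483, -0.0]
contact_force: [0.5, -0.8, -2.5]
gripper_width: 0.0215
[ 0.4873 -0.3789  0.1059] jaw yaw 104.5 to go mm [ 0.7  0.9 -0.4]
foot top 55 [ 0.4931 -0.3734  0.0417] [ 488.5 -376.1   43.9   22.3   21.1]
2391 angle 1.044
2522 angle 1.044
```

View pics/c2.png

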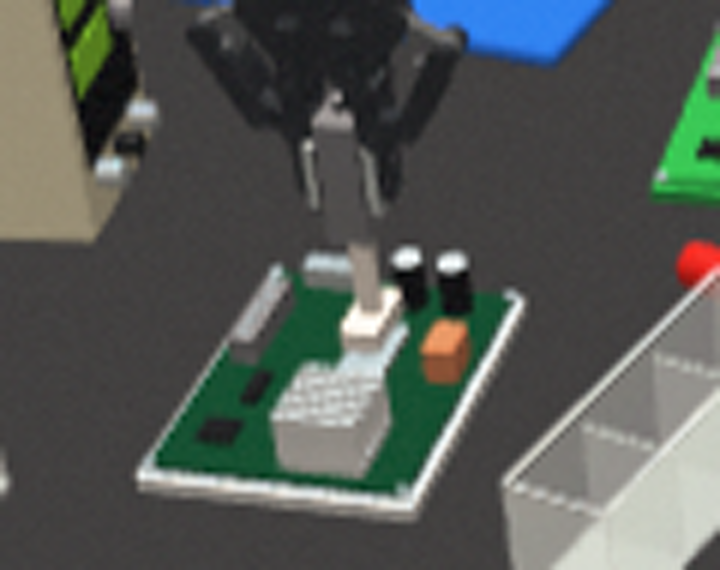

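The foot hovers over the can: foot top at (371,315), can strip visible below it with a gap, clear of the parts. Foot top measures z = 0.0417, so the face is about 8 mm above the can. Handing in.

```bash
python3 -c "
from station import *
print(read_state()['qd'].round(3)); print(close_job())"
```

```text
[-0.001 -0.    -0.     0.001 -0.001  0.002]
the job is handed in; nothing more can be done
None
```

The job is handed in at about 12.5 s. The screen stands about 60° open, and the probe is held upright and still over the shield can.

- **Screen:** I pinched the tab, raised it along its arc and let go. The last depth fits gave 1.044 rad (59.8°) on both halves of the panel.
- **Probe position:** I took it from the stand and carried it over with its face about 154 mm above the bench, then lowered it over the can. The last camera check put the foot's top at 41.7 mm, so the face is about 8 mm above the can, in line with the tool pose. The foot's outline centre was within about 2 mm of the can's centre.
- **Alignment and motion:** The jaws stand at 104.5°, which puts the probe's long side at 14.5°, matching the can. Joint speeds were near zero. Wrist forces showed little more than the probe's weight, with no sign of touching the board.
- **Disagreements:**
  - The low-resolution outline of the foot gave a yaw of 21° (6° just before), against 14.5° from the jaws. I trusted the jaws, because their pads lie flat on the handle.
  - The tool pose and the scene camera differ by 1–3 mm in y. The scene camera's colour outline of the can was contaminated and not used; its corners there matched the top-view estimate.
- **Not checked:** I did not re-measure the loose bystanders at the end. The last pictures show nothing disturbed in the parts they cover.

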